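Shunt the paint pots home and bolt the rack

TASK

The row of four square paint pots stands part-way along the wooden rack: push the red pot at the back of the row with your fingertips, and nothing else of the row, so that all four slide together as one train, staying in touch, until the blue front pot is fully home against the end stop. Then push the black tab of the rack's slide bolt until the bolt is fully shut across the channel behind the row. Do not lift or tip the pots, and leave everything else on the table where it is.

Things in the scene. Friction and masses are not known exactly. Their poses are not given: they have to be found in the camera images.
- rack: fixed wooden paint rack; origin: centre of its underside. Channel along its own x, x = -200 (open end) to +200 mm; +x points to the dark end stop (inner face x = +185 mm, top 42 mm above table); z up. Channel floor 8 mm above table, 54 mm wide inside; side lips 6 mm thick, tops 18 mm above table. The bolt's bed (60 mm wide, 18 mm high, with a guide 37 mm high) stands out at x = -28 mm to y = -113 mm
- stop_face (a point): middle of the end stop's inner face, on the channel's centre line, 30 mm above the table
- pot1: square lidded paint pot in the rack's channel, blue, the front one, nearest the end stop. Body 50 x 50 mm, 42 mm tall, round lid on top to 52 mm; about 0.12 kg; origin at the centre of its underside, 8 mm above the table. The four stand face to face: blue, teal, yellow, red from the stop
- pot2: square lidded paint pot in the rack's channel, teal, second. Body 50 x 50 mm, 42 mm tall, round lid on top to 52 mm; about 0.12 kg; origin at the centre of its underside, 8 mm above the table. The four stand face to face: blue, teal, yellow, red from the stop
- pot3: square lidded paint pot in the rack's channel, yellow, third. Body 50 x 50 mm, 42 mm tall, round lid on top to 52 mm; about 0.12 kg; origin at the centre of its underside, 8 mm above the table. The four stand face to face: blue, teal, yellow, red from the stop
- pot4: square lidded paint pot in the rack's channel, red, the LAST one of the row, farthest from the end stop: the one to push on. Body 50 x 50 mm, 42 mm tall, round lid on top to 52 mm; about 0.12 kg; origin at the centre of its underside, 8 mm above the table. The four stand face to face: blue, teal, yellow, red from the stop
- bolt (a joint): travel of the slide bolt in m along the rack's own +y: about 0 open, 0.052 shut (hard stop). Stays where left, slides at about 1.5 N. Steel bar 12 mm wide, 21 to 33 mm above table, centred at rack x = -28 mm; its tip at rack y = -44 mm open, +8 mm shut (across the channel). It passes 6 mm behind the red pot when the row is fully home; before that the row blocks it
- tab (a point): centre of the outer face of the bolt's black push tab (36 mm wide along rack x, 8 mm thick, 20 to 54 mm above the table), which looks to the rack's own -y; moves with the bolt, at rack y = -106 mm when open. Push it along the rack's +y to shut the bolt
- spare: lidded green paint pot of the same shape as the row's pots (50 x 50 x 52 mm), standing on the table beside the rack, not part of the row; origin at the centre of its underside (leave alone)
- squeeze: clear squeeze bottle, 52 mm across, 170 mm tall; origin at the centre of its underside (leave alone)
- brushcup: grey cup with brushes in it, 76 mm across, about 200 mm tall with the brushes; origin at the centre of its underside (leave alone)
- bowl: blue ceramic bowl, 120 mm across, 45 mm tall; origin at the centre of its underside (leave alone)
- tub: white plastic tub, 96 mm across, 90 mm tall; origin at the centre of its underside (leave alone)
- comb: wooden marbling comb with steel teeth lying flat, 200 x 22 x 12 mm; origin at the middle of the underside of its wooden bar (leave alone)
- brush: paint brush lying on the table near the rack, about 180 mm long; origin near its middle, x along it (leave alone)
Not all that is in view belongs to the job. Several things have the shape of the pot4; the one meant has the colours described above. What is shaped like the pot1 but purple is not meant.

How it is judged:
On the way, in this order (a step that is already met when the one before it is completed fails the run):
1. the whole row is home against the end stop (x of pot1 in the frame of rack above 0.155 m and x of pot4 in the frame of rack above 0.004 m), for 0.2 s.
2. the bolt is shut behind the row (value of joint bolt above 0.046 m), for 0.2 s.
At the end, for the whole second after the job is handed in: blue pot within 5 mm of the end stop, the red pot within 6 mm of its place at the end of the closed-up row, all four upright (0.1 rad), on the channel floor and at rest; bolt shut to within 6 mm of its hard stop (all of step 1 and value of joint bolt above 0.046 m and z of pot1 in the frame of rack between 0.004 and 0.012 m and z of pot2 in the frame of rack between 0.004 and 0.012 m and z of pot3 in the frame of rack between 0.004 and 0.012 m and z of pot4 in the frame of rack between 0.004 and 0.012 m and angle between each of pot1, pot2, pot3, pot4's own z axis and vertical below 0.1 rad and linear speed of each of pot1, pot2, pot3, pot4 below 0.02 m/s); the robot touches nothing.
It fails at once if a pot of the row is lifted (over 8 mm) (z of any of pot1, pot2, pot3, pot4 in the frame of rack above 0.016 m).
It fails at once if a pot of the row is tipped (over 0.3 rad) (angle between any of pot1, pot2, pot3, pot4's own z axis and vertical above 0.3 rad).
It fails at once if the row comes apart (a gap over 12 mm) (distance between pot1 and pot2 above 0.062 m or distance between pot2 and pot3 above 0.062 m or distance between pot3 and pot4 above 0.062 m).
It fails at once if the robot pushes on a pot other than the red one (over 2 N) (contact force between any of the fingers, the arm and pot1 above 2 N or contact force between any of the fingers, the arm and pot2 above 2 N or contact force between any of the fingers, the arm and pot3 above 2 N).
It fails at once if a bystander is moved (over 25 mm) or knocked over (distance of any of spare, squeeze, brushcup, bowl, tub, comb, brush from where it was at the start of the episode above 0.025 m or angle between any of spare, squeeze, brushcup, bowl, tub's own z axis and vertical above 0.4 rad).
It also fails if it takes over 48 s, if anything falls off the work surface, if the arm or the gripper's body presses on something with over 40 N, if the wrist force passes 120 N, or if a joint passes its speed limit or range.

ROBOT

A 7-joint arm with a two-finger parallel gripper is mounted at the origin on the work surface. World frame = base frame: x ahead of the robot, y to its left, z up, the work surface at z = 0. Lengths are in m, angles in rad, forces in N, time in s.
With the tool pointing down it reaches from about 0.425 to 0.925 m from the base axis. Payload 6.8 kg.
Tool frame: the origin (TCP) lies between the finger pads; the fingertips stand 17 mm ahead of it and the grasp point (between the pads) lies 2 mm behind it; z points along the fingers, x is the direction in which the jaws open and shut, and the axes are right-handed (so a half turn about z gives the same grasp; the last joint's range is limited). The gripper opens to 85 mm and grips with 20 to 120 N. Pads are 22 mm wide; open, the fingers measure 114 mm over their backs; the gripper's body (76 mm by 85 mm) begins 54 mm behind the grasp point. The pads swing forward as they close: fully open they stand 13 mm farther back than shut.
Start: joints at [1.222, 0.477, 0.022, 1.555, -0.011, 1.109, -0.083], TCP at [0.161, -0.656, 0.248] pointing down, gripper open.
Joint ranges: [-2.96, 2.96], [-0.34, 2.1], [-1.41, 1.46], [0.24, 2.44], [-1.37, 4.51], [0.17, 1.92], [-2.96, 2.96]. Speed limits (rad/s): [2.39, 2.39, 3.14, 3.14, 3.14, 3.14, 3.14].

INTERFACE

Orientations are given as a unit quaternion [w, x, y, z].
In Python, from station import readout, read_camera, get_calibration, bot, models gives the robot as it stands.
- The arm moves only by the tool carry_out, never from a script. Its argument "deltas" is a list of rows, each a list of 2 entries, a list of its own where there are three numbers: the shift along the tool's x, y, z in cm, then the turn about the tool's z in degrees. A call has 1 to 10 rows; each row is the pose to reach, as a shift and turn from the pose measured when the call began, along the tool's axes at that moment; what a row does not reach only later rows make up. A row lasts 1/8 s, in which the tool goes at most 62.5 mm and 10.7 degrees, less where a joint would pass 70% of its speed; a pose out of reach is approached as far as the arm can. A call with a gripper value outside its range is refused whole. "hand" is the opening, from 0 (shut) to 1 (fully open), set as the call begins (left out, the last holds). The fingers move at their own pace and stop on an object; "newtons" is the grip in N (left out, the last holds). Time passes only in rows, so rows that repeat a pose let the fingers close. It gives the time, the measured TCP pose, the force and the opening at its end, in the units of the state.
- readout.get_obs(): the state, without advancing time (a new reading comes with each control period).
- read_camera(name): name is "scene" or "top" or "wrist"; returns the picture (420x560x3 uint8, red, green, blue); there is no depth.
- get_calibration(name): a dict with "fov_y" (degrees; the focal length in pixels is half the picture's height over the tangent of half this angle, whatever the lens; pixels are square), "cx", "cy" (the principal point, pixels), "world_from_camera" (4x4, takes a point from camera to world coordinates). Camera axes: x right, y down, z forward; pixel columns grow to the right and rows downward; lengths in m; the calibration is good to about 2 mm. A picture is of the moment at which its call begins: read the wrist's pose just before it. get_calibration takes no time and is no camera call; for the wrist camera it gives the pose at the moment of the call.
- bot.hand_in(): hands the job in, once; it reports no verdict.
Trained networks look in the newest picture that a camera, given by its name, has taken for a name from the list of things; names that differ only in an ending like _2 or _b are one class to them, and where a whole thing is asked for, a point or a joint stands for the part that bears it (a point fixed in the world has none). Each returns a list of dicts, best first, with "score" (0 to 1); they miss things now and then, are a little off and sometimes report something else, mostly with a low value. They report only what shows in the picture. A call takes as long as a camera call. They do not tell look-alikes from the thing itself.
- models.spot_in(query, camera): "centre" ([row, column] in pixels, amid what is visible of it).
The state is a dict: "t": time; "q": joint angles; "joint_vel": joint speeds; "joint_torque": joint torques, N m; "eef_pos": TCP position; "tool_rot": TCP orientation; "contact_force": force on the tool from outside, world axes, zero at the start; "torque": the same for the moment, N m; "gripper_width": opening from 0.0 (shut) to 1.0 (fully open).
Only numpy, scipy, OpenCV 4.12 (cv2) and the standard library are available. Lean on these libraries where they do the work, as an engineer would, in place of code of your own. Each camera call takes 0.05 s, during which the arm holds its last target. There are 200 camera calls.

## Working session

There is one attempt and no reset: what is moved stays moved. The work goes in short steps, Python scripts to look and compute and a tool call to move; the robot and the scene stay as the last step left them, time stands still between calls to the robot, and variables do not carry over. Pictures are saved under pics/ and viewed, about 8 in all and at most 12, crops included, and the job is handed in when it is done.

Besides the shell and the picture viewer there is one more tool, called after "Call:" as name(argument=value, ...) on one line, values as JSON. carry_out: Moves the arm, as the interface text tells. Its arguments: {"type":"object","properties":{"deltas":{"type":"array"},"hand":{"type":"number"},"newtons":{"type":"number"}},"required":["deltas"]}

```bash
mkdir -p pics; cat > h.py <<'E'
import numpy as np,cv2
from station import readout, read_camera, get_calibration, bot, models
def pix2w(cal,rc,z,H=420):
    f=H/2/np.tan(np.radians(cal["fov_y"])/2); T=np.array(cal["world_from_camera"])
    d=T[:3,:3]@np.array([(rc[1]-cal["cx"])/f,(rc[0]-cal["cy"])/f,1]); o=T[:3,3]
    return o+d*(z-o[2])/d[2]
def w2pix(cal,p,H=420):
    f=H/2/np.tan(np.radians(cal["fov_y"])/2); T=np.linalg.inv(np.array(cal["world_from_camera"]))
    c=T[:3,:3]@np.array(p)+T[:3,3]; return [f*c[1]/c[2]+cal["cy"],f*c[0]/c[2]+cal["cx"]]
def save(name,img): cv2.imwrite(f"pics/{name}.png",img[:,:,::-1])
E
python3 - <<'E'
from h import *
o=readout.get_obs(); print({k:np.round(o[k],3) for k in ("t","eef_pos","tool_rot","contact_force","gripper_width")})
a=read_camera("top");b=read_camera("scene");save("top",cv2.resize(a,(800,600)));save("scene",b)
for n in("top","scene"):
    c=get_calibration(n);print(n,c["fov_y"],c["cx"],c["cy"],np.round(c["world_from_camera"],3).tolist())
for q in("pot1","pot4","rack","tab","spare"):
    print(q,[(np.round(d["centre"]).tolist(),round(d["score"],2)) for d in models.spot_in(q,"top")][:7])
E
```

```text
{'t': np.float64(0.0), 'eef_pos': array([ 0.161, -0.655,  0.247]), 'tool_rot': array([-0.001,  0.787, -0.617, -0.001]), 'contact_force': array([ 0.034,  0.78 , -0.588]), 'gripper_width': np.float64(0.999)}
top 52.272627024557465 274.9390410193646 208.97130645891824 [[0.027, -0.996, 0.086, 0.442], [-0.999, -0.029, -0.028, 0.021], [0.03, -0.085, -0.996, 1.055], [0.0, 0.0, 0.0, 1.0]]
scene 52.146435703141044 284.07090381223463 212.78499517950317 [[-0.661, 0.631, -0.407, 1.034], [0.751, 0.549, -0.368, 0.45], [-0.009, -0.548, -0.836, 1.086], [0.0, 0.0, 0.0, 1.0]]
pot1 [([190.0, 238.0], 0.96), ([194.0, 262.0], 0.92), ([266.0, 230.0], 0.91), ([248.0, 322.0], 0.76), ([195.0, 280.0], 0.68), ([142.0, 130.0], 0.35)]
pot4 [([190.0, 238.0], 0.96), ([194.0, 262.0], 0.92), ([266.0, 230.0], 0.91), ([248.0, 322.0], 0.76), ([195.0, 280.0], 0.68), ([142.0, 130.0], 0.35)]
rack [([187.0, 298.0], 0.85)]
tab [([158.0, 290.0], 0.5), ([194.0, 282.0], 0.4)]
spare []
```

View pics/top.png

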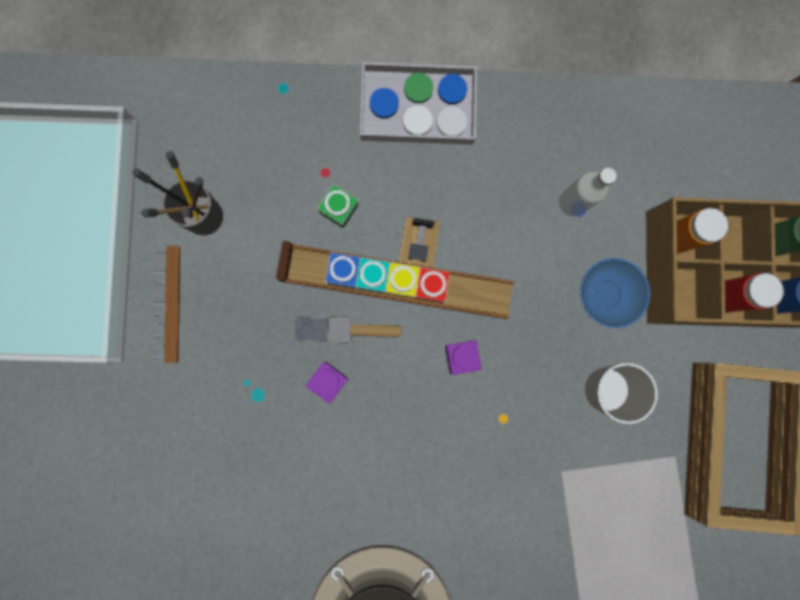

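View pics/scene.png

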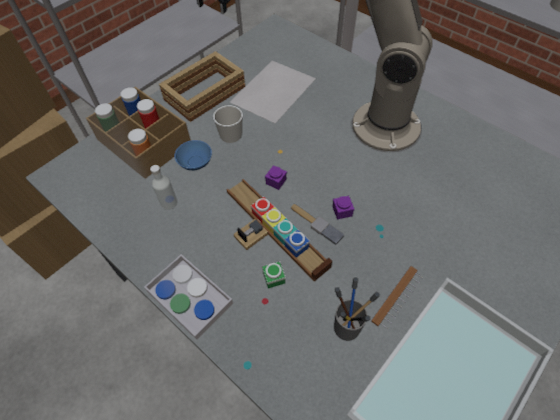

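Top view at 800×600: the row is blue (343,268), teal (373,273), yellow (403,279), red (433,284). The dark stop is at (286,262), the open end near (512,298) and the bolt's tab at (423,222). The look-alikes are two purple pots, (327,382) and (464,357), the green spare (338,204) and red jars in the box. The red pot at (433,284) fits because it is in the channel at the end of the row away from the stop. I'll confirm this in a crop.

```bash
python3 - <<'E'
from h import *
a=read_camera("top");c=get_calibration("top")
save("crop",cv2.resize(a[140:230,185:370],None,fx=4.3,fy=4.3,interpolation=cv2.INTER_CUBIC))
hsv=cv2.cvtColor(a,cv2.COLOR_RGB2HSV)
for n,p in dict(blue=(343,268),teal=(373,273),yellow=(403,279),red=(433,284)).items():
    print(n,np.round(pix2w(c,(p[1]*.7,p[0]*.7),.06),4))
for n,p,z in(("openL",(514,281),.018),("openR",(509,316),.018),("tab",(423,222),.054),("stoptop",(286,262),.042)):
    print(n,np.round(pix2w(c,(p[1]*.7,p[0]*.7),z),4))
E
```

```text
blue [0.5757 0.0759 0.06  ]
teal [0.5689 0.0266 0.06  ]
yellow [ 0.5605 -0.0228  0.06  ]
red [ 0.5538 -0.0723  0.06  ]
openL [ 0.5679 -0.2156  0.018 ]
openR [ 0.5074 -0.2076  0.018 ]
tab [ 0.6577 -0.054   0.054 ]
stoptop [0.5852 0.1719 0.042 ]
```

View pics/crop.png

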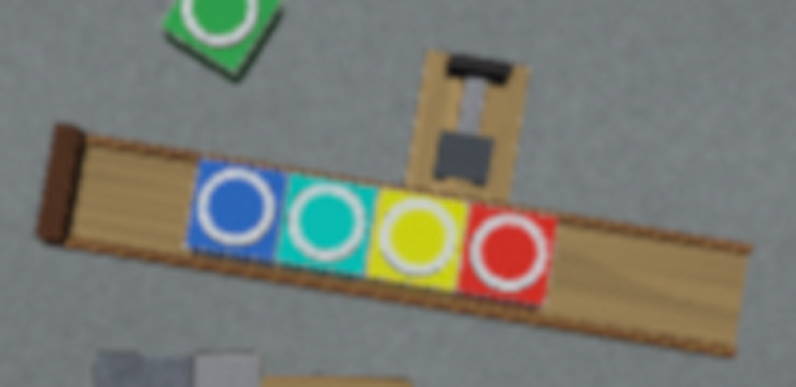

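The crop confirms the red pot at (508,252), last in the row, with the bolt open beside it at (470,100). The rack's x axis lies at about 82.1° and the push needed is about 67 mm. Next I'll go above the channel behind red, with the gripper shut and tool x along −rack x.

Call:
carry_out(deltas=[[[-1, -1.2, 0], 2], [[-4, -5, 0], 5], [[-8, -10, 0], 8], [[-12, -14.5, 0], 11], [[-16, -19.5, 0], 14], [[-20, -24, 0], 17], [[-24, -29, 0], 20], [[-28, -34, 0], 21.7], [[-31, -38, 0], 21.7], [[-33, -40, 0], 21.7]], hand=0, newtons=40)

```text
t: 1.65
eef_pos: [0.4728, -0.2365, 0.2486]
tool_rot: [0.001, -0.658, 0.753, -0.0]
contact_force: [-0.2, -0.1, -0.1]
gripper_width: 0.001
```

```bash
python3 - <<'E'
from h import *
from scipy.spatial.transform import Rotation as R
o=readout.get_obs();q=o["tool_rot"];M=R.from_quat([q[1],q[2],q[3],q[0]]).as_matrix()
print(o["t"],np.round(o["eef_pos"],4),np.round(M,3).tolist(),o["gripper_width"])
print(M.T@(np.array([.545,-.14,.2])-o["eef_pos"])*100)
E
```

```text
1.65 [ 0.4728 -0.2365  0.2486] [[-0.134, -0.991, 0.001], [-0.991, 0.134, 0.001], [-0.001, -0.001, -1.0]] 0.001016103349424531
[-10.52799931  -5.86044428   4.87309491]
```

Call:
carry_out(deltas=[[[-2, -1, 0], 0], [[-5, -3, 0.5], 0], [[-8, -4.5, 2], 0], [[-10.5, -5.9, 4], 0], [[-10.5, -5.9, 5], 0], [[-10.5, -5.9, 5], 0]])

```text
t: 2.4
eef_pos: [0.5445, -0.141, 0.198]
tool_rot: [-0.0, -0.658, 0.753, 0.0]
contact_force: [-0.4, -0.4, -0.2]
gripper_width: -0.001
```

```bash
python3 - <<'E'
from h import *
c=get_calibration("wrist");o=readout.get_obs();a=read_camera("wrist");save("w1",cv2.resize(a,(800,600)));print(o["eef_pos"])
import json;json.dump(dict(fov_y=c["fov_y"],cx=c["cx"],cy=c["cy"],world_from_camera=np.array(c["world_from_camera"]).tolist()),open("w1.json","w"))
print(np.round(c["world_from_camera"],3).tolist())
O=np.array([.562,-.016,0]);u=np.array([.138,.990,0]);v=np.array([-.99,.138,0])
for n,x,y,z in(("red rear top edge",-.082,0,.05),("openend",-.2,0,.008),("tab",-.028,-.102,.054),("lipL",-.15,.03,.018)):print(n,np.round(np.array(w2pix(c,O+x*u+y*v+[0,0,z]))*800/560))
E
```

```text
[ 0.54445268 -0.14100969  0.19798821]
[[-0.133, -0.948, -0.289, 0.618], [-0.991, 0.128, 0.039, -0.151], [0.0, 0.292, -0.956, 0.323], [0.0, 0.0, 0.0, 1.0]]
red rear top edge [283. 321.]
openend [267. 512.]
tab [ 88. 203.]
lipL [315. 435.]
```

View pics/w1.png

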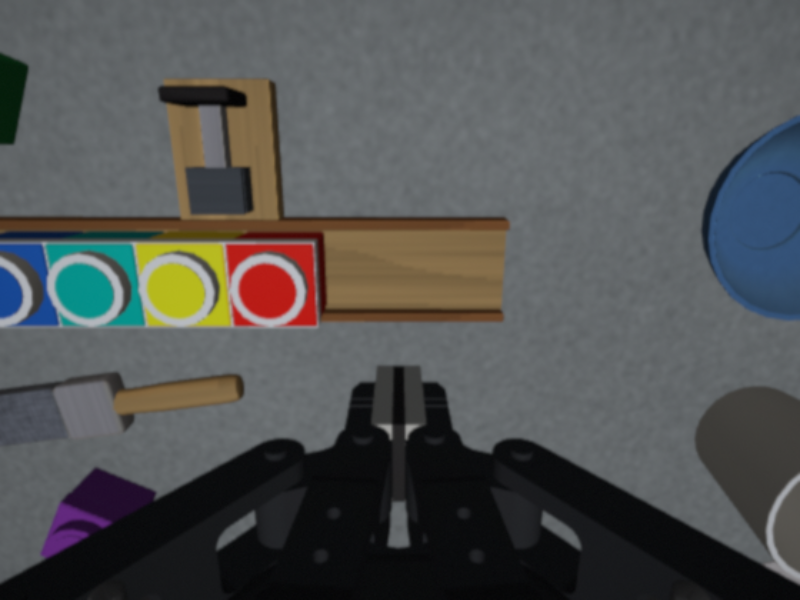

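The wrist view matches the predictions to about 3 mm: red's rear edge is at column 318 (321 expected), the tab at (203,95) (203,88 expected) and the channel is level. The tool is centred on the channel, about 28 mm behind red. Next I'll descend and then push slowly.

Call:
carry_out(deltas=[[[0, 0, 2], 0], [[0, 0, 5], 0], [[0, 0, 8], 0], [[0, 0, 11], 0], [[0, 0, 13], 0], [[0, 0, 14.5], 0], [[0, 0, 15.5], 0], [[0, 0, 15.6], 0]])

```text
t: 3.45
eef_pos: [0.5447, -0.1417, 0.0426]
tool_rot: [0.0, -0.658, 0.753, -0.0]
contact_force: [0.3, 0.2, 0.3]
gripper_width: 0.002
```

Call:
carry_out(deltas=[[[-0.5, 0, 0], 0], [[-1, 0, 0], 0], [[-1.5, 0, 0], 0], [[-1.9, 0, 0], 0], [[-2.3, 0, 0], 0], [[-2.7, 0, 0], 0], [[-3.1, 0, 0], 0], [[-3.5, 0, 0], 0], [[-3.9, 0, 0], 0], [[-4.3, 0, 0], 0]])

```text
t: 4.7
eef_pos: [0.5504, -0.1, 0.0426]
tool_rot: [-0.0, -0.657, 0.754, -0.0]
contact_force: [-0.2, -4.1, 0.3]
gripper_width: -0.001
```

```bash
python3 - <<'E'
from h import *
a=read_camera("wrist");save("w2",cv2.resize(a,(800,600)));print(readout.get_obs()["eef_pos"])
E
```

```text
[ 0.55056055 -0.09896626  0.04260157]
```

View pics/w2.png

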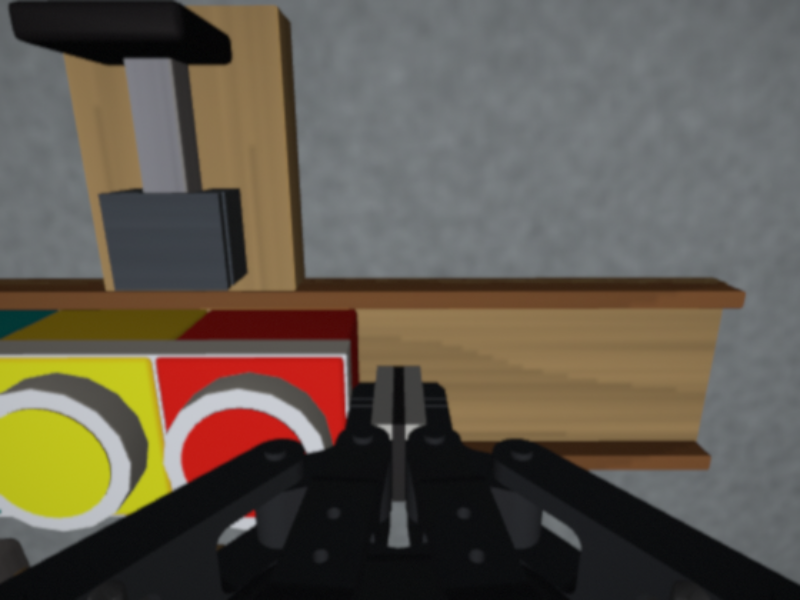

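Contact: −4 N along the channel, and the red pot's rear edge at column 350 touches the finger. I'll keep pushing.

Call:
carry_out(deltas=[[[-0.4, 0, 0], 0], [[-0.8, 0, 0], 0], [[-1.2, 0, 0], 0], [[-1.6, 0, 0], 0], [[-2.0, 0, 0], 0], [[-2.4, 0, 0], 0], [[-2.8, 0, 0], 0], [[-3.2, 0, 0], 0], [[-3.6, 0, 0], 0], [[-4.0, 0, 0], 0]])

```text
t: 6.0
eef_pos: [0.556, -0.0591, 0.0426]
tool_rot: [-0.0, -0.657, 0.753, -0.0]
contact_force: [-0.6, -4.2, -0.2]
gripper_width: 0.002
```

Call:
carry_out(deltas=[[[-0.2, 0, 0], 0], [[-0.4, 0, 0], 0], [[-0.6, 0, 0], 0], [[-0.8, 0, 0], 0]])

```text
t: 6.5
eef_pos: [0.557, -0.0511, 0.0426]
tool_rot: [-0.0, -0.657, 0.754, -0.0]
contact_force: [-0.8, -3.5, 0.0]
gripper_width: 0.002
```

Call:
carry_out(deltas=[[[-0.2, 0, 0], 0], [[-0.4, 0, 0], 0]])

```text
t: 6.75
eef_pos: [0.5576, -0.0471, 0.0426]
tool_rot: [-0.0, -0.657, 0.754, -0.0]
contact_force: [-0.8, -3.6, 0.9]
gripper_width: -0.0
```

Call:
carry_out(deltas=[[[-0.2, 0, 0], 0], [[-0.4, 0, 0], 0]])

```text
t: 7.0
eef_pos: [0.5582, -0.043, 0.0426]
tool_rot: [-0.0, -0.657, 0.754, -0.0]
contact_force: [-0.0, -2.7, -0.3]
gripper_width: 0.005
```

Call:
carry_out(deltas=[[[-0.2, 0, 0], 0], [[-0.4, 0, 0], 0]])

```text
t: 7.25
eef_pos: [0.5587, -0.039, 0.0426]
tool_rot: [-0.0, -0.657, 0.754, -0.0]
contact_force: [-0.8, -8.8, 1.0]
gripper_width: 0.003
```

Call:
carry_out(deltas=[[[-0.2, 0, 0], 0], [[-0.3, 0, 0], 0]])

```text
t: 7.5
eef_pos: [0.5587, -0.0389, 0.0426]
tool_rot: [-0.002, -0.657, 0.754, -0.001]
contact_force: [-1.6, -12.1, 2.7]
gripper_width: 0.005
```

```bash
python3 - <<'E'
from h import *
a=read_camera("scene");save("s2",cv2.resize(a[170:290,210:350],None,fx=5,fy=5,interpolation=cv2.INTER_CUBIC));print(readout.get_obs()["eef_pos"])
E
```

```text
[ 0.55865242 -0.03892367  0.04258977]
```

View pics/s2.png

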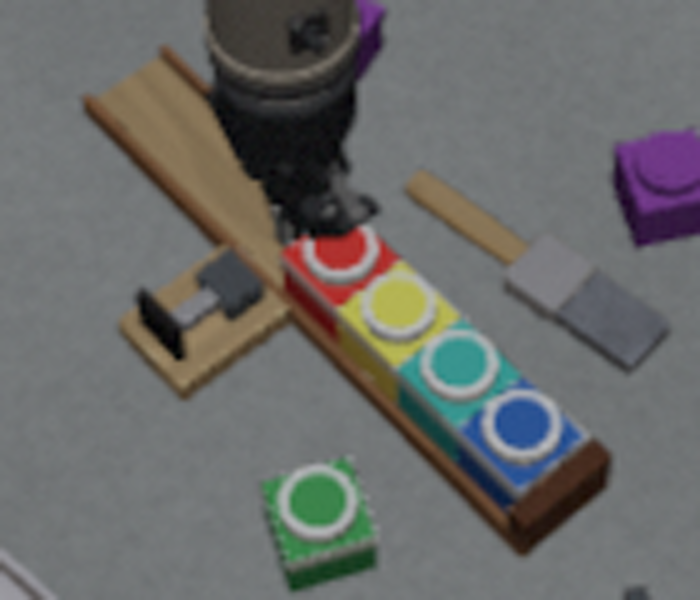

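Force rose to −12 N with no further motion. The crop shows all four pots face to face and blue (520,430) against the dark stop, so the row is home. I'll back off, rise and cross over to beyond the tab.

Call:
carry_out(deltas=[[[0.5, 0, 0], 0], [[1.5, 0, 0], 0], [[2.5, 0, 0], 0], [[2.5, 0, -3], 0], [[2.5, 0, -7], 0], [[2.5, 0, -10], 0], [[2.5, -2, -11], 0], [[2, -6, -11], 0], [[1, -10, -11], 0], [[0.4, -13, -11], 0]])

```text
t: 8.8
eef_pos: [0.6884, -0.0602, 0.1525]
tool_rot: [-0.001, -0.657, 0.754, -0.001]
contact_force: [0.9, -0.3, 0.1]
gripper_width: -0.003
```

```bash
python3 - <<'E'
from h import *
c=get_calibration("wrist");a=read_camera("wrist");save("w3",cv2.resize(a,(800,600)));o=readout.get_obs();print(o["eef_pos"],o["tool_rot"])
O=np.array([.562,-.016,0]);u=np.array([.138,.990,0]);v=np.array([-.99,.138,0])
for n,x,y,z in(("tab outer top edge",-.028,-.106,.054),("redrear",-.015,0,.05)):print(n,np.round(np.array(w2pix(c,O+x*u+y*v+[0,0,z]))*800/560))
E
```

```text
[ 0.69160937 -0.05959647  0.15245174] [ 2.39530347e-04 -6.56904514e-01  7.53971776e-01 -1.72118139e-03]
tab outer top edge [361. 401.]
redrear [533. 377.]
```

View pics/w3.png

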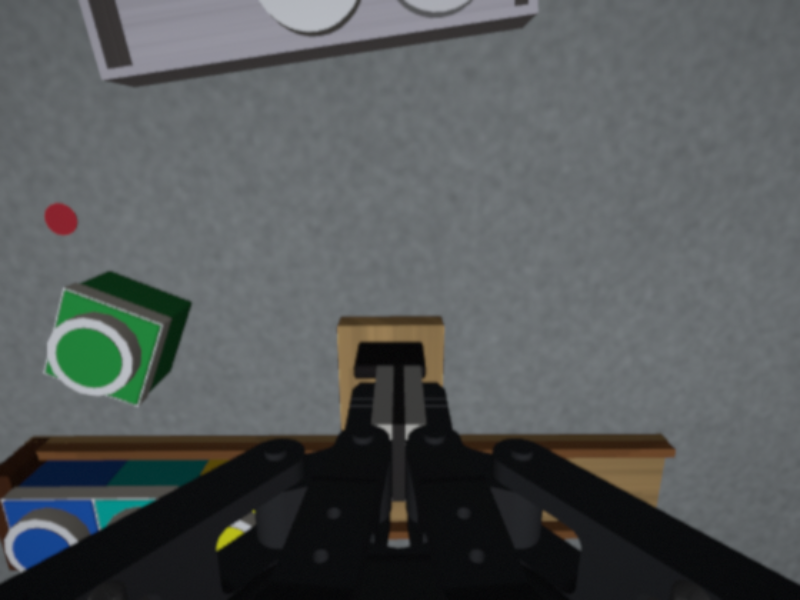

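The tab is at columns 355–425, centre 390 (the tool is at 398), and its outer face edge is at row ~358 (361 predicted). That's a 4 mm shift toward −x and 10 mm outward. Then I'll descend and push along +y.

Call:
carry_out(deltas=[[[-0.4, -1.1, 0], 0], [[-0.4, -1.1, 2], 0], [[-0.4, -1.1, 5], 0], [[-0.4, -1.1, 8], 0], [[-0.4, -1.1, 9.6], 0], [[-0.4, -1.1, 10], 0], [[-0.4, -1.1, 10], 0]])

```text
t: 9.72
eef_pos: [0.7036, -0.0574, 0.0529]
tool_rot: [0.001, -0.657, 0.754, -0.002]
contact_force: [0.5, 0.0, 0.1]
gripper_width: 0.002
```

Call:
carry_out(deltas=[[[0, 0.5, 0], 0], [[0, 1, 0], 0], [[0, 1.5, 0], 0], [[0, 2, 0], 0], [[0, 2.5, 0], 0], [[0, 3, 0], 0], [[0, 3.5, 0], 0], [[0, 4, 0], 0], [[0, 4.5, 0], 0], [[0, 5, 0], 0]])

```text
t: 10.98
eef_pos: [0.6539, -0.0506, 0.0528]
tool_rot: [0.001, -0.657, 0.754, -0.002]
contact_force: [1.6, 0.3, -0.5]
gripper_width: -0.004
```

Call:
carry_out(deltas=[[[0, 0.5, 0], 0], [[0, 1, 0], 0], [[0, 1.5, 0], 0], [[0, 2, 0], 0], [[0, 2.4, 0], 0], [[0, 2.7, 0], 0]])

```text
t: 11.72
eef_pos: [0.6269, -0.0469, 0.0528]
tool_rot: [0.001, -0.657, 0.754, -0.002]
contact_force: [0.8, -0.2, 0.2]
gripper_width: 0.0
```

Call:
carry_out(deltas=[[[0, 0.2, 0], 0], [[0, 0.4, 0], 0]])

```text
t: 11.98
eef_pos: [0.6229, -0.0463, 0.0528]
tool_rot: [0.001, -0.657, 0.754, -0.002]
contact_force: [1.0, -0.9, -0.0]
gripper_width: 0.001
```

Call:
carry_out(deltas=[[[0, 0.2, 0], 0], [[0, 0.4, 0], 0]])

```text
t: 12.22
eef_pos: [0.6212, -0.0461, 0.0531]
tool_rot: [0.003, -0.657, 0.754, -0.004]
contact_force: [10.8, -2.6, -9.0]
gripper_width: -0.0
```

Call:
carry_out(deltas=[[[0, 0.2, 0], 0], [[0, 0.2, 0], 0]])

```text
t: 12.48
eef_pos: [0.6212, -0.0461, 0.0533]
tool_rot: [0.004, -0.657, 0.754, -0.005]
contact_force: [7.2, -1.3, -7.1]
gripper_width: 0.001
```

Call:
carry_out(deltas=[[[0, -0.5, 0], 0], [[0, -1.5, 0], 0], [[0, -3, 0], 0], [[0, -5, 0], 0], [[0, -6, -3], 0], [[0, -6, -8], 0], [[0, -6, -13], 0], [[0, -6, -17], 0], [[0, -6, -18], 0]])

```text
t: 13.6
eef_pos: [0.6798, -0.0538, 0.2375]
tool_rot: [0.006, -0.657, 0.754, -0.007]
contact_force: [0.0, 1.0, 0.0]
gripper_width: -0.001
```

```bash
python3 - <<'E'
from h import *
a=read_camera("wrist");b=read_camera("scene")
save("fin",np.vstack([cv2.resize(a[200:],(560,220)),cv2.resize(b[170:290,200:360],(480,360),interpolation=cv2.INTER_CUBIC)[:, :].copy() if 0 else cv2.copyMakeBorder(cv2.resize(b[170:290,200:360],(480,360),interpolation=cv2.INTER_CUBIC),0,0,0,80,cv2.BORDER_CONSTANT)]))
E
```

```text
(no output)
```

View pics/fin.png

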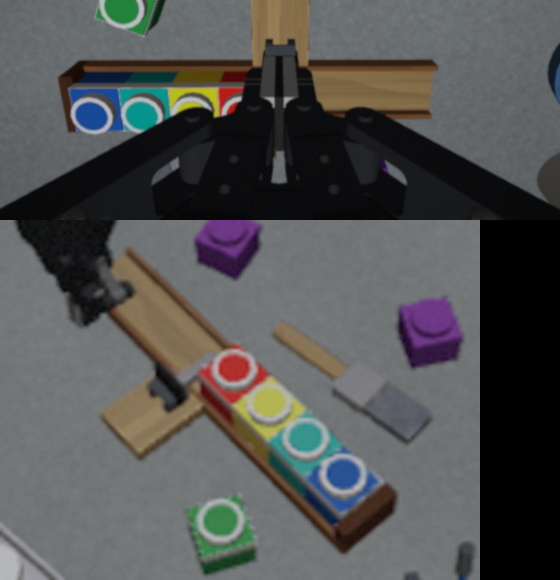

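```bash
python3 - <<'E'
from h import *
c=get_calibration("top");a=read_camera("top")
O=np.array([.562,-.016,0]);u=np.array([.138,.990,0]);v=np.array([-.99,.138,0])
img=cv2.resize(a[140:230,185:335],None,fx=5,fy=5,interpolation=cv2.INTER_CUBIC)
for x,y,z in((-.028,.008,.033),(-.028,-.054,.054),(-.015,0,.05)):
    r,k=w2pix(c,O+x*u+y*v+[0,0,z]);p=(round((k-185)*5),round((r-140)*5));cv2.circle(img,p,3,(255,0,255),-1);print(p)
save("top2",img)
E
```

```text
(523, 306)
(547, 173)
(501, 281)
```

View pics/top2.png

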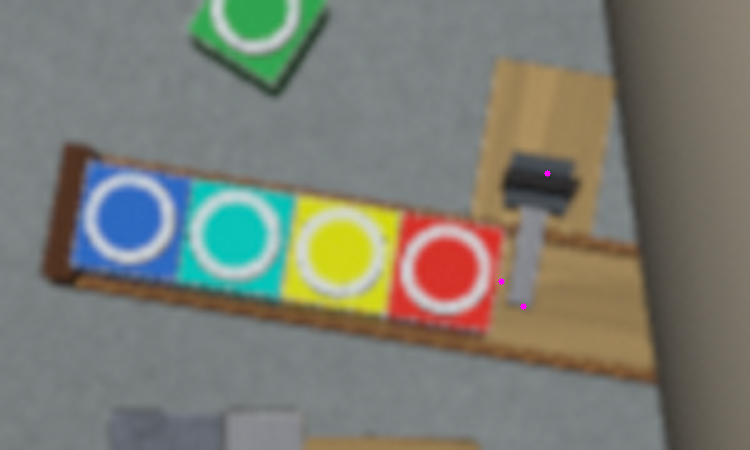

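The predicted tip of the shut bolt (523,306) and the predicted tab edge (547,173) coincide with the bolt in the picture. The row is against the stop and the arm is clear, so I'll hand in.

```bash
python3 -c "
from station import bot;print(bot.hand_in())"
```

```text
the job is handed in; nothing more can be done
None
```

I pushed the red pot with the shut fingertips, and the row of four slid together about 67 mm to the end stop. Force rose from about 4 N to 12 N and motion stopped there. I then pushed the black tab with the finger sides until the bolt stopped moving, at about 11 N, and backed the arm clear.

- **Row:** the last top picture shows the four pots face to face, with blue against the stop.
- **Bolt:** it lies across the channel behind the red pot, with its tip and tab within about 2 mm of the computed fully shut position.
- **Rest of the table:** the spare, purple pots and brush looked unmoved. I did not check the other bystanders after the moves, but the arm felt no contact outside the two pushes.
- **Time:** the moves ended at about 14 s of the 48 s allowed.

No check failed. The camera positions differed from each other by 2–5 mm. While the bolt was held at its stop there was also an unexplained vertical force of 7–9 N on the tool. The hand-in gave no verdict.

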